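# Mount a toppled filter cartridge on the leak-check stand and hold it home

## Task

The filter cartridge has fallen over: turn it upright, white cap up, and lower it over the spigot of the leak-check stand. Turn its knurled collar until the hidden keyways inside drop over the spigot's cross pins, then push it down so that the blue spring-loaded seal plate is fully pressed in, and finish while still holding it there, upright, with the fingers on it. Leave the two white mask filters and the red-capped bottle where they are.

Things in the scene. Friction and masses are not known exactly. Their poses are not given: they have to be found in the camera images.
- cartridge_center (a point): Centre (half-way up) of the loose filter cartridge, 78 mm tall, 105 to 195 g. z points from the open bottom to the white cap; it starts lying on one facet. Lower 60 mm: dark knurled eight-sided collar, 56 mm across flats, straight-sided, facets facing its +-x, +-y and half-way between. Upper 18 mm: round white cap, diameter 54.
- cartridge_mouth (a point): Centre of the cartridge's open bottom face, same axes. The bore is 48 mm deep and 32 mm wide, with four full-length 12 mm keyways at its +x, -x, +y and -y that take the spigot's pins.
- spigot_tip (a point): Tip of the fixed stand's upright spigot, on its axis, 84 mm above the table. Spigot diameter 28, its top 9 mm tapered to diameter 16. The stand below: dark plate 130 x 130 x 12 mm, round grey housing 80 mm across, up to 34 mm height.
- pins (a point): On the stand's axis, 58 mm up, where four pins (diameter 5, 38 mm across opposite tips, 90 degrees apart) stick out of the spigot. Their angle about the vertical differs at every start and this point's axes do not tell it. The cartridge rests on them with its bottom at 60 mm; turned to within 8 degrees it drops to 46 mm. Up to 90 degrees of turning, either way, finds it.
- seal_top (a point): Fixed point on the stand's axis 46 mm above the table, where the top of the blue seal plate (ring, outer diameter 62 mm) lies when not pressed.
- seal (a joint): Travel of the blue sprung seal plate: 0 = up, 0.006 m = fully pressed down (stop). It takes 3 N to start and 9 N at the stop; the cartridge's own weight does not press it.
- filter_a: White round mask filter lying on the table, diameter 76, height 35; origin at the centre of its underside. Leave alone.
- filter_b: A second one, the same. Leave alone.
- red_cap_bottle: Small white bottle with a red cap, diameter 48, height 114, upright; origin at the centre of its underside. Leave alone.
Things that resemble listed ones, but are neither listed nor needed, are in the scene too. What is shaped like the part that bears cartridge_center but yellow is not meant.

How it is judged:
By the outcome, as a careful person would: the job done as asked, in the order asked, and still so for the second after the job is handed in, while the arm keeps its last pose, push and grip.
It also fails if it takes over 67 s, if anything falls off the work surface, if the arm or the gripper's body presses on something with over 40 N, if the wrist force passes 120 N, or if a joint passes its speed limit or range.

## Robot

A 6-joint arm with a two-finger parallel gripper is mounted at the origin on a cart in front of the work surface, level with it; the furniture and walls round the work are solid. World frame = base frame: x ahead of the robot, y to its left, z up, the work surface at z = 0. Lengths are in mm, angles in rad, forces in N, time in s.
With the tool pointing down it reaches from about 250 to 800 mm from the base axis. Payload 3.9 kg.
Tool frame: the origin (TCP) lies between the finger pads; the fingertips stand 8 mm ahead of it and the grasp point (between the pads) lies 11 mm behind it; y points along the fingers, x is the direction in which the jaws open and shut, and the axes are right-handed (so a half turn about y gives the same grasp; the last joint's range is limited). The gripper opens to 85 mm and grips with 20 to 120 N. Pads are 22 mm wide; open, the fingers measure 114 mm over their backs; the gripper's body (76 mm by 85 mm) begins 54 mm behind the grasp point. The pads swing forward as they close: fully open they stand 13 mm farther back than shut.
Start: joints at [-1.312, 0.26, -0.138, 1.173, 0, 1.571], TCP at [134.354, -507.508, 239.304] pointing down, gripper open.
Joint ranges: [-2.78, 2.78], [-0.83, 1.72], [-1.28, 1.37], [-1.9, 2.12], [-1.57, 1.48], [-3.14, 3.14]. Speed limits (rad/s): [2.57, 2.57, 3.14, 3.14, 3.14, 3.14].

## Interface

Orientations are given as a unit quaternion [w, x, y, z].
In Python, from cell import bot gives the robot as it stands.
- The arm moves only by the tool jog_arm, never from a script. Its argument "steps" is a list of rows, each a list of 7 numbers: the closure, from -1 (fully open) to 1 (shut), so that 0 is half open, then the shift along the world's x, y, z in mm, then the turn, a rotation vector about the world's x, y, z in rad. A call has 1 to 20 rows; each row shifts and turns the commanded pose from where the row before left it; what a row does not reach is not made up. A row lasts 1/8 s, in which the tool goes at most 62.5 mm and 10.7 degrees, less where a joint would pass 70% of its speed; a pose out of reach is approached as far as the arm can. A call is refused whole if a number of a shift passes 62.5 or a number of a turn 0.188, either way. A call with a gripper value outside its range is refused whole. The fingers move at their own pace and stop on an object; "squeeze" is the grip in N (left out, the last holds). Time passes only in rows, so rows that do not move let the fingers close. It gives the time, the measured TCP pose, the force and the opening at its end, in the units of the state.
- bot.get_obs(): the state, without advancing time (a new reading comes with each control period).
- bot.camera(name): name is "scene" or "top" or "wrist"; returns a dict with "pixels" (480x640x3 uint8, red, green, blue), "mtx" (3x3 intrinsics, pixels), "R" (3x3) and "t" (3): a world point X has camera coordinates R X + t; the wrist camera has in their place "mount" (4x4, takes a point from camera to tool coordinates, whose origin is the TCP and whose axes are the tool frame's). Camera axes: x right, y down, z forward; pixel columns grow to the right and rows downward; lengths in mm; the calibration is good to about 2 mm. A picture is of the moment at which its call begins: read the wrist's pose just before it. There is no depth.
- bot.job_done(): hands the job in, once; it reports no verdict.
The state is a dict: "time_s": time; "qpos": joint angles; "joint_vel": joint speeds; "tau": joint torques, N m; "eef_pos": TCP position; "tcp_rot": TCP orientation; "force": force on the tool from outside, world axes, zero at the start; "ft_torque": the same for the moment, N m; "grip_width": opening from 0.0 (shut) to 1.0 (fully open).
Only numpy, scipy, OpenCV 4.12 (cv2) and the standard library are available. Lean on these libraries where they do the work, as an engineer would, in place of code of your own. Each camera call takes 0.05 s, during which the arm holds its last target. There are 200 camera calls.

## Working session

There is one attempt and no reset: what is moved stays moved. The work goes in short steps, Python scripts to look and compute and a tool call to move; the robot and the scene stay as the last step left them, time stands still between calls to the robot, and variables do not carry over. Pictures are saved under pics/ and viewed, about 8 in all and at most 12, crops included, and the job is handed in when it is done.

Besides the shell and the picture viewer there is one more tool, called in YAML: its name, and indented under it one key for each argument. jog_arm: Moves the arm, as the interface text tells. Its arguments: {"type":"object","properties":{"steps":{"type":"array","items":{"type":"array","items":{"type":"number"}}},"squeeze":{"type":"number"}},"required":["steps"]}

```bash
mkdir -p pics; cat > h.py <<'E'
from cell import bot
import numpy as np, cv2
from scipy.spatial.transform import Rotation as Ro
def cam(n):
    o=bot.get_obs(); c=bot.camera(n); K=np.array(c["mtx"])
    if n=="wrist":
        q=o["tcp_rot"]; Rt=Ro.from_quat([q[1],q[2],q[3],q[0]]).as_matrix(); M=np.array(c["mount"])
        Rwc=Rt@M[:3,:3]; C=Rt@M[:3,3]+np.array(o["eef_pos"])
    else:
        R=np.array(c["R"]); Rwc=R.T; C=-R.T@np.array(c["t"])
    return np.array(c["pixels"]),K,Rwc,C
def ray(u,v,K,Rwc,C,z):
    d=Rwc@np.linalg.inv(K)@np.array([u,v,1.]); return C+d*(z-C[2])/d[2]
def proj(X,K,Rwc,C):
    p=K@(Rwc.T@(np.array(X)-C)); return p[:2]/p[2]
def save(n,im,s=1):
    cv2.imwrite("pics/"+n+".png",cv2.resize(im[:,:,::-1],None,fx=s,fy=s,interpolation=cv2.INTER_CUBIC))
E
python3 - <<'E'
from h import *
for n in("top","scene"):
    im,K,R,C=cam(n); save(n+"0",im); print(n,C.round(),R[:,2].round(2),K[0,0]); 
print(bot.get_obs())
E
```

```text
top [400.  -0. 925.] [ 0.18  0.01 -0.98] 461.3358929894712
scene [ 90. 403. 679.] [ 0.54 -0.48 -0.7 ] 436.67710837117266
{'time_s': 0.1, 'qpos': array([-1.31201396e+00,  2.60617922e-01, -1.39275250e-01,  1.17271414e+00,
        1.27135327e-05,  1.57083063e+00]), 'joint_vel': array([-8.39750957e-05, -1.41984888e-03,  2.48279340e-03,  5.83657850e-05,
        1.18066752e-03, -1.14332166e-04]), 'tau': array([-6.72516544e-04, -4.06508660e+01,  2.54527617e+01,  1.00602116e-02,
       -1.36219671e-05, -1.64781954e-05]), 'eef_pos': array([ 134.19393503, -506.91582834,  238.5350385 ]), 'tcp_rot': array([ 0.560722  , -0.55993381,  0.43181918, -0.43080989]), 'force': array([ 0.03201176,  0.8996094 , -0.24349213]), 'ft_torque': array([-0.04898971,  0.06961777,  0.02117871]), 'grip_width': 1.0002470144230613}
```

View pics/top0.png

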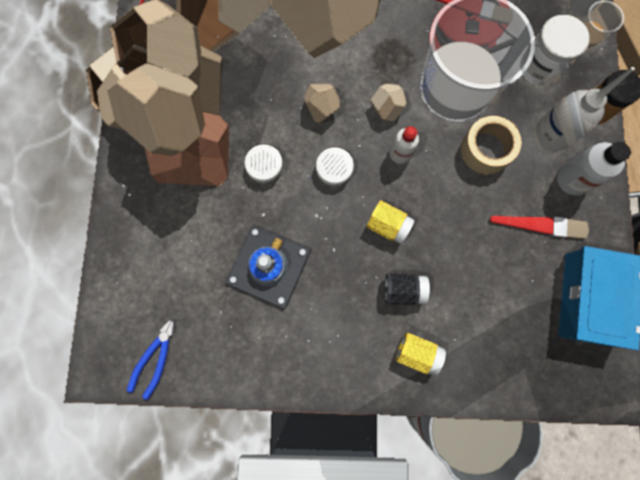

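View pics/scene0.png

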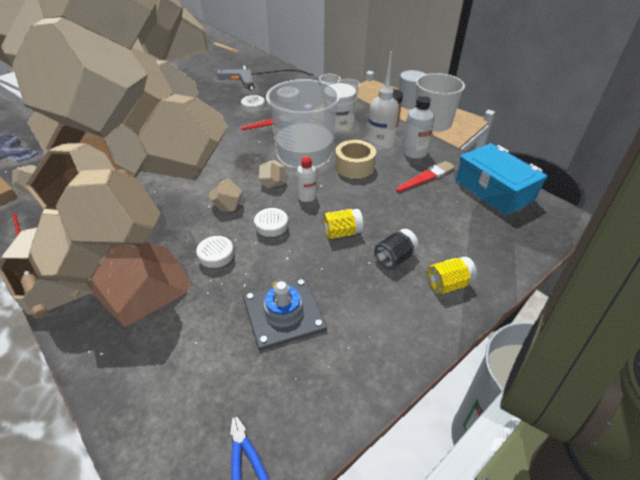

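The black cartridge is at top px (407,290). The lookalikes are the yellow ones at (390,222) and (421,354), which the task excludes. Its cap faces image right. The stand is at (267,264), the filters at (263,163) and (334,167), and the bottle at (405,145). Next I measure the positions.

```bash
python3 - <<'E'
from h import *
im,K,R,C=cam("top"); g=im.astype(int)
hsv=cv2.cvtColor(im,cv2.COLOR_RGB2HSV)
# cartridge crop: cap and dark body
x0,y0=370,255; cr=im[y0:325,x0:450]
gray=cv2.cvtColor(cr,cv2.COLOR_RGB2GRAY)
def big(m):
    n,l,s,c=cv2.connectedComponentsWithStats(m.astype(np.uint8)); i=1+np.argmax(s[1:,4]); return l==i,s[i],c[i]
for nm,m in(("cap",gray>140),("body",gray<42)):
    b,s,c=big(m); cnt=cv2.findContours(b.astype(np.uint8),0,1)[0]; r=cv2.minAreaRect(max(cnt,key=cv2.contourArea))
    u,v=c+[x0,y0]; print(nm,s,(u,v),r,ray(u,v,K,R,C,30).round(1))
save("crop0",cr,7)
bl=(hsv[...,0]>105)&(hsv[...,0]<125)&(hsv[...,1]>150)&(hsv[...,2]>60); bl[:220]=0; bl[310:]=0; bl[:,:225]=0; bl[:,315:]=0
b,s,c=big(bl); cnt=max(cv2.findContours(b.astype(np.uint8),0,1)[0],key=cv2.contourArea); e=cv2.minEnclosingCircle(cnt); print("seal",s,c,e,ray(*e[0],K,R,C,46).round(1))
el=cv2.fitEllipse(cnt); print(el, ray(*el[0],K,R,C,46).round(1))
X=ray(*el[0],K,R,C,46); print(proj([X[0],X[1],84],K,R,C))
# plate corners bolts
print([ray(u,v,K,R,C,12).round(1) for u,v in((255,231),(303,252),(281,300),(233,280))])
E
```

```text
cap [ 49  21  11  26 247] (np.float64(423.9433198380567), np.float64(288.2186234817814)) ((54.0, 33.5), (25.0, 10.0), 90.0) [ 473.1 -186.9   30. ]
body [ 19  39  27  14 226] (np.float64(402.3672566371681), np.float64(299.7787610619469)) ((32.0, 45.5), (13.0, 26.0), 90.0) [ 450. -145.   30.]
seal [250 248  32  33 521] [265.85604607 264.44145873] ((265.5, 264.0), 16.620868682861328) [511.3 119.5  46. ]
((265.5180969238281, 263.90521240234375), (31.235065460205078, 31.87175750732422), 43.042205810546875) [511.4 119.5  46. ]
[262.8298647 261.2273886]
[array([582.1, 148.5,  12. ]), array([541.5,  50.2,  12. ]), array([445.1,  90.4,  12. ]), array([482.2, 187. ,  12. ])]
```

View pics/crop0.png

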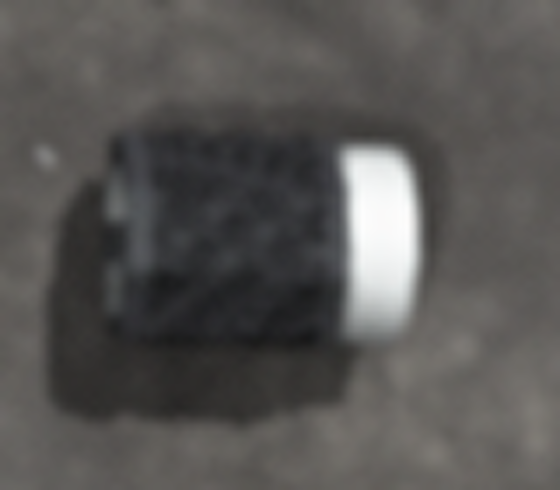

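```bash
python3 - <<'E'
from h import *
im,K,R,C=cam("top")
a=ray(386.2,288.4,K,R,C,28);b=ray(430,289.2,K,R,C,28);print(a,b,np.degrees(np.arctan2(*(b-a)[[1,0]])),np.linalg.norm(b-a))
o=bot.get_obs();q=o["tcp_rot"];print(Ro.from_quat([q[1],q[2],q[3],q[0]]).as_matrix().round(3),o["time_s"])
c=bot.camera("wrist");print(np.array(c["mount"]).round(2),c["mtx"])
E
```

```text
[ 471.28077835 -114.17286157   28.        ] [ 471.66797238 -199.00582584   28.        ] -89.73849281593095 84.83384787891382
[[ 0.256 -0.     0.967]
 [-0.967  0.001  0.256]
 [-0.001 -1.    -0.   ]] 0.2
[[   1.      0.     -0.      0.39]
 [   0.     -0.29    0.96 -135.03]
 [   0.     -0.96   -0.29   72.79]
 [   0.      0.      0.      1.  ]] [[359.26739736   0.         324.49423617]
 [  0.         359.26739736 237.0784332 ]
 [  0.           0.           1.        ]]
```

jog_arm:
  steps:
    - [-1, 28, 29, 0, 0, 0, -0.15]
    - [-1, 28, 29, 0, 0, 0, -0.15]
    - [-1, 28, 29, 0, 0, 0, -0.15]

```text
time_s: 0.62
eef_pos: [219.0, -419.6, 239.2]
tcp_rot: [0.449, -0.448, 0.547, -0.547]
force: [-0.1, -1.0, 0.5]
grip_width: 0.997
```

```bash
python3 -c "
from cell import bot
print(bot.get_obs()['qpos'])"
```

```text
[-1.08994795e+00  1.71878180e-01 -2.54857836e-01  1.14411725e+00
  1.43940109e-04  2.24846757e+00]
```

jog_arm:
  steps:
    - [-1, 25, 26.5, -4, 0, 0, 0.176]
    - [-1, 25, 26.5, -4, 0, 0, 0.176]
    - [-1, 25, 26.5, -4, 0, 0, 0.176]
    - [-1, 25, 26.5, -4, 0, 0, 0.176]
    - [-1, 25, 26.5, -4, 0, 0, 0.176]
    - [-1, 25, 26.5, -4, 0, 0, 0.176]
    - [-1, 25, 26.5, -4, 0, 0, 0.176]
    - [-1, 25, 26.5, -4, 0, 0, 0.176]
    - [-1, 25, 26.5, -4, 0, 0, 0.176]
    - [-1, 25, 26.5, -4, 0, 0, 0.176]
    - [-1, 0, 0, 0, 0, 0, 0]

```text
time_s: 2.0
eef_pos: [469.6, -154.0, 198.9]
tcp_rot: [0.707, -0.707, -0.0, 0.0]
force: [-0.2, -0.6, 0.7]
grip_width: 0.999
```

```bash
python3 - <<'E'
from h import *
im,K,R,C=cam("wrist"); save("w1",im); o=bot.get_obs(); print(o["qpos"].round(3),o["eef_pos"])
q=o["tcp_rot"];print(Ro.from_quat([q[1],q[2],q[3],q[0]]).as_matrix().round(3)); print(proj([471,-155,28],K,R,C))
E
```

```text
[-0.319  0.229 -0.289  1.054 -0.     1.253] [ 468.54622601 -154.84631617  198.95776763]
[[ 1.    -0.001  0.001]
 [-0.001 -0.     1.   ]
 [-0.001 -1.    -0.   ]]
[327.2168712  217.10131434]
```

View pics/w1.png

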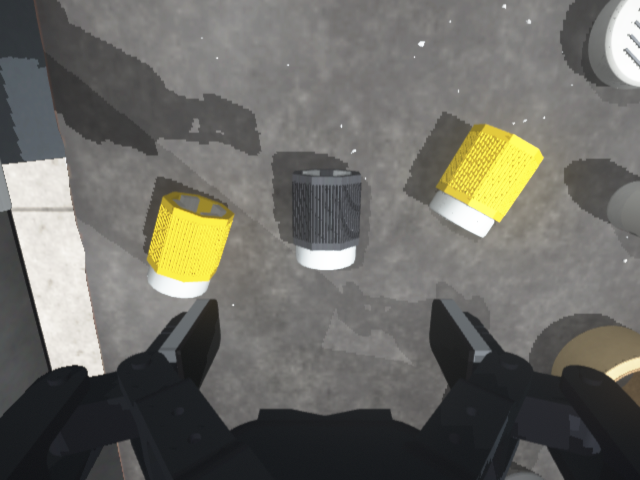

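The dark cartridge is central at (327,218), with its mouth towards row 172 and its cap ending at row 268. The yellow decoys are at (190,245) and (490,175). The predicted position (327,217) agrees with what I see.

```bash
python3 - <<'E'
from h import *
im,K,R,C=cam("wrist"); print(C)
for u,v,z in((327,183,56),(327,171,5),(327,247,53),(327,268,28),(292,215,28),(361,215,28)): print(u,v,z,ray(u,v,K,R,C,z).round(1))
for y in(-116,-194,-176): print(y,[proj([471,y,z],K,R,C).round(0) for z in(5,28,55)])
E
```

```text
[467.93035722 -81.70447109 333.97844883]
327 183 56 [ 469.4 -122.    56. ]
327 171 5 [ 469.7 -118.6    5. ]
327 247 53 [ 469.5 -175.2   53. ]
327 268 28 [ 469.7 -203.7   28. ]
292 215 28 [ 439.1 -154.    28. ]
361 215 28 [ 499.3 -154.    28. ]
-116 [array([328., 168.]), array([329., 171.]), array([329., 175.])]
-194 [array([328., 250.]), array([328., 258.]), array([329., 269.])]
-176 [array([328., 232.]), array([328., 239.]), array([329., 249.])]
```

jog_arm:
  steps:
    - [-1, 0, -15, 0, 0.14, 0, 0]
    - [-1, 0.5, -15, -15, 0.14, 0, 0]
    - [-1, 0, -15, -25, 0.14, 0, 0]
    - [-1, 0, -16, -25, 0.14, 0, 0]
    - [-1, 0, 0, -25, 0.138, 0, 0]
    - [-1, 0, 0, -13, 0, 0, 0]
    - [-1, 0, 0, 0, 0, 0, 0]

```text
time_s: 2.98
eef_pos: [468.1, -216.4, 96.2]
tcp_rot: [0.906, -0.423, 0.002, -0.001]
force: [-0.7, -0.1, -0.1]
grip_width: 0.999
```

```bash
python3 - <<'E'
from h import *
im,K,R,C=cam("wrist"); save("w2",im); o=bot.get_obs(); print(o["qpos"].round(3),o["eef_pos"])
q=o["tcp_rot"];T=Ro.from_quat([q[1],q[2],q[3],q[0]]).as_matrix();print(T.round(3)); print("grasp tcp target",np.array([470,-158,28])+11*T[:,1])
g=cv2.cvtColor(im,cv2.COLOR_RGB2GRAY)
print(proj([470,-119,28],K,R,C),proj([470,-197,28],K,R,C))
E
```

```text
[-0.727  0.686 -0.051  1.341  0.5    0.714] [ 468.78032686 -216.1745031    97.56491658]
[[ 1.     0.001  0.002]
 [-0.002  0.641  0.767]
 [-0.001 -0.767  0.641]]
grasp tcp target [ 470.00678714 -150.94405275   19.56118715]
[328.54939431 192.20984766] [329.35960362 302.50840749]
```

View pics/w2.png

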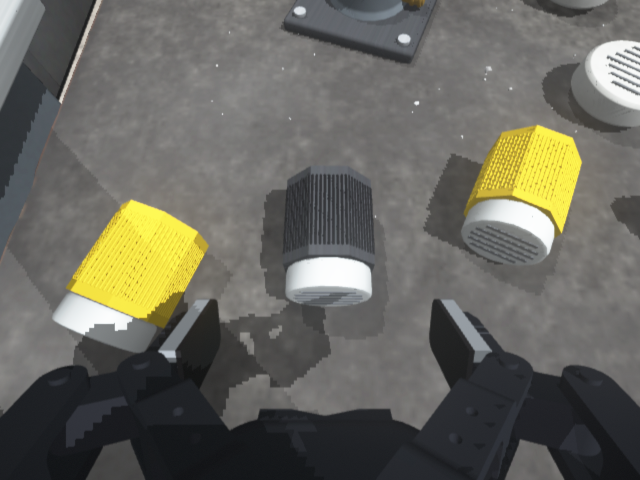

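jog_arm:
  steps:
    - [-1, 0.5, 11, -13, 0, 0, 0]
    - [-1, 0.5, 11, -13, 0, 0, 0]
    - [-1, 0, 11, -13, 0, 0, 0]
    - [-1, 0, 11, -13, 0, 0, 0]
    - [-1, 0, 11, -13, 0, 0, 0]
    - [-1, 0, 10, -12, 0, 0, 0]
    - [-1, 0, 0, 0, 0, 0, 0]
    - [1, 0, 0, 0, 0, 0, 0]
    - [1, 0, 0, 0, 0, 0, 0]
    - [1, 0, 0, 0, 0, 0, 0]
    - [1, 0, 0, 0, 0, 0, 0]
    - [1, 0, 0, 0, 0, 0, 0]
    - [1, 0, 0, 0, 0, 0, 0]
    - [1, 0, 0, 0, 0, 0, 0]
    - [1, 0, 0, 0, 0, 0, 0]
  squeeze: 60

```text
time_s: 4.9
eef_pos: [470.8, -152.3, 20.8]
tcp_rot: [0.906, -0.423, 0.0, -0.002]
force: [-0.6, -1.7, 6.4]
grip_width: 0.646
```

jog_arm:
  steps:
    - [1, 0, 0, 30, 0, 0, 0]
    - [1, 0, 0, 40, 0, 0, 0]
    - [1, 0, 0, 30, -0.14, 0, 0]
    - [1, 0, -2, 20, -0.171, 0, 0]
    - [1, 0, -2, 0, -0.18, 0, 0]
    - [1, 0, -2, 0, -0.18, 0, 0]
    - [1, 0, -2, 0, -0.18, 0, 0]
    - [1, 0, -2, 0, -0.18, 0, 0]
    - [1, 0, -2, 0, -0.18, 0, 0]
    - [1, 0, -2, 0, -0.18, 0, 0]
    - [1, 0, -2, 0, -0.18, 0, 0]
    - [1, 0, 0, 0, 0, 0, 0]
    - [1, 0, 0, 0, 0, 0, 0]

```text
time_s: 6.52
eef_pos: [470.1, -167.6, 139.4]
tcp_rot: [-0.343, 0.939, -0.001, 0.001]
force: [0.8, 0.0, -1.6]
grip_width: 0.648
```

```bash
python3 - <<'E'
from h import *
o=bot.get_obs(); print(o["qpos"].round(3),o["eef_pos"],o["force"],o["grip_width"])
q=o["tcp_rot"];T=Ro.from_quat([q[1],q[2],q[3],q[0]]).as_matrix();print(T.round(3))
im,K,R,C=cam("scene"); p=proj(o["eef_pos"]-11*T[:,1],K,R,C).astype(int);print(p)
c=im[max(p[1]-110,0):p[1]+110,max(p[0]-130,0):p[0]+130]; save("s3",c,3)
E
```

```text
[ 0.151  0.406 -0.547  0.794 -0.858  1.805] [ 470.11027141 -167.56225168  139.44713211] [ 0.80031515  0.01502282 -1.62945918] 0.6482380049859289
[[ 1.    -0.     0.003]
 [-0.002 -0.765  0.644]
 [ 0.002 -0.644 -0.765]]
[405 203]
```

View pics/s3.png

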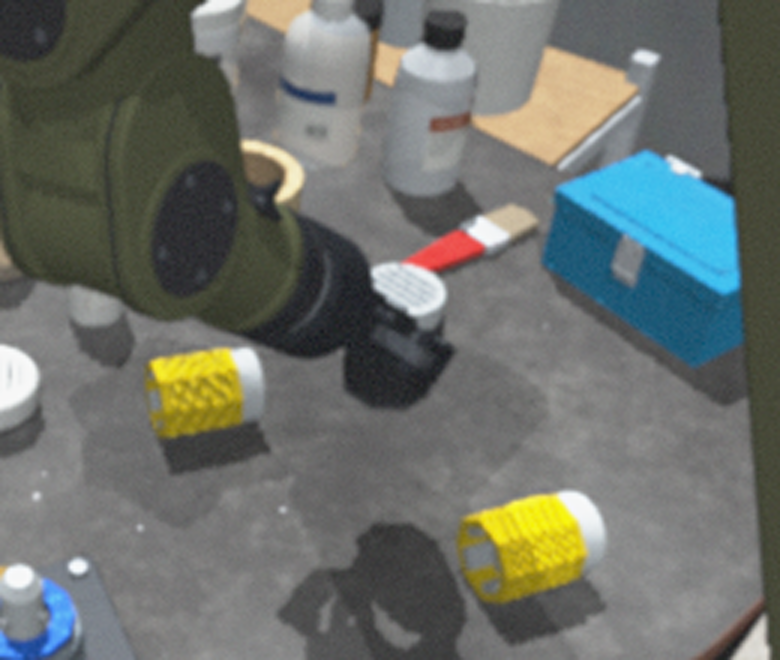

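jog_arm:
  steps:
    - [1, 0, 0, -25, 0, 0, 0]
    - [1, 0, 0, -30, 0, 0, 0]
    - [1, 0, 0, -30, 0, 0, 0]
    - [1, 0, 0, -12, 0, 0, 0]
    - [1, 0, 0, 0, 0, 0, 0]
    - [1, 0, 0, -3, 0, 0, 0]
    - [1, 0, 0, -3, 0, 0, 0]
    - [1, 0, 0, 0, 0, 0, 0]

```text
time_s: 7.58
eef_pos: [470.7, -167.6, 37.1]
tcp_rot: [-0.341, 0.94, 0.0, 0.002]
force: [0.4, 0.1, 1.8]
grip_width: 0.646
```

jog_arm:
  steps:
    - [1, 0, 0, -2, 0, 0, 0]
    - [1, 0, 0, 0, 0, 0, 0]
    - [1, 0, 0, -1.5, 0, 0, 0]
    - [1, 0, 0, 0, 0, 0, 0]

```text
time_s: 8.07
eef_pos: [470.8, -167.8, 37.0]
tcp_rot: [-0.339, 0.941, 0.002, 0.001]
force: [-5.3, 14.2, 26.9]
grip_width: 0.646
```

jog_arm:
  steps:
    - [1, 0, 0, 2.5, 0, 0, 0]
    - [1, 0, 0, 0, 0, 0, 0]
    - [-1, 0, 0, 0, 0, 0, 0]
    - [-1, 0, 0, 0, 0, 0, 0]
    - [-1, 0, 0, 0, 0, 0, 0]
    - [-1, 0, 0, 0, 0, 0, 0]
    - [-1, 0, 0, 0, 0, 0, 0]
    - [-1, 0, 6, 5, 0, 0, 0]
    - [-1, 0, 11.5, 9.5, 0, 0, 0]
    - [-1, 0, 19, 16, 0, 0, 0]
    - [-1, 0, 38, 32, 0, 0, 0]
    - [-1, 0, 20, 40, 0, 0, 0]
    - [-1, 0, 0, 40, 0, 0, 0]
    - [-1, 0, 0, 30, 0.18, 0, 0]
    - [-1, 0, -20, 0, 0.18, 0, 0]
    - [-1, 0, -20, 0, 0.18, 0, 0]
    - [-1, 0, -20, 0, 0.18, 0, 0]
    - [-1, 0, -20, 0, 0.153, 0, 0]
    - [-1, 0, -5, 0, 0, 0, 0]
    - [-1, 0, 0, 0, 0, 0, 0]

```text
time_s: 10.58
eef_pos: [469.3, -158.0, 207.7]
tcp_rot: [-0.707, 0.707, -0.001, 0.001]
force: [-0.5, 0.6, -0.2]
grip_width: 1.003
```

```bash
python3 - <<'E'
from h import *
im,K,R,C=cam("wrist"); save("w4",im); o=bot.get_obs(); print(o["qpos"].round(3),o["eef_pos"],o["force"])
q=o["tcp_rot"];T=Ro.from_quat([q[1],q[2],q[3],q[0]]).as_matrix();print(T.round(3)); print(C,proj([470,-159,78],K,R,C))
E
```

```text
[-0.323  0.226 -0.269  1.077 -0.     1.249] [ 469.37801492 -157.08891916  207.57973054] [0.25982444 0.12157711 0.27541119]
[[ 1.    -0.001  0.001]
 [-0.001 -0.     1.   ]
 [-0.001 -1.    -0.   ]]
[468.87191879 -84.84600915 342.69137335] [326.75910697 229.72303646]
```

View pics/w4.png

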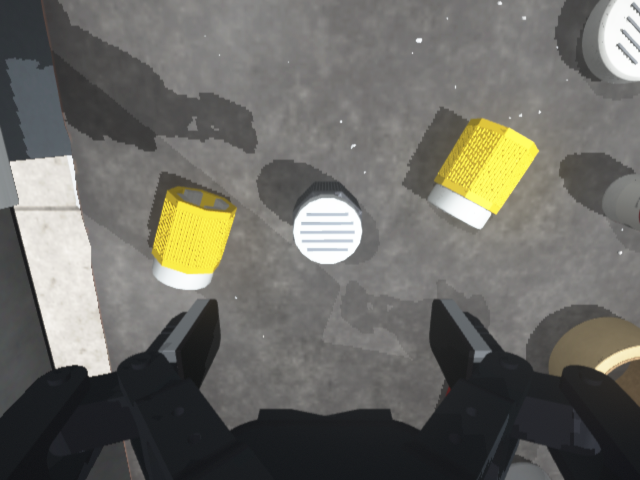

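jog_arm:
  steps:
    - [-1, 0.5, -0.5, -30, 0, 0, 0]
    - [-1, 0.5, 0, -40, 0, 0, 0]
    - [-1, 0, 0, -40, 0, 0, 0]
    - [-1, 0, 0, -40, 0, 0, 0]
    - [-1, 0, 0, -20, 0, 0, 0]
    - [-1, 0, 0, -8.5, 0, 0, 0]
    - [-1, 0, 0, 0, 0, 0, 0]
    - [1, 0, 0, 0, 0, 0, 0]
    - [1, 0, 0, 0, 0, 0, 0]
    - [1, 0, 0, 0, 0, 0, 0]
    - [1, 0, 0, 0, 0, 0, 0]
    - [1, 0, 0, 0, 0, 0, 0]
    - [1, 0, 0, 0, 0, 0, 0]
    - [1, 0, 0, 0, 0, 0, 0]
  squeeze: 70

```text
time_s: 12.38
eef_pos: [471.9, -158.8, 30.5]
tcp_rot: [-0.707, 0.707, 0.0, 0.002]
force: [-1.3, 1.1, 7.5]
grip_width: 0.646
```

jog_arm:
  steps:
    - [1, 0, 0, 20, 0, 0, 0]
    - [1, 0, 0, 40, 0, 0, 0]
    - [1, 0, 0, 50, 0, 0, 0]
    - [1, 4, 20, 40, 0, 0, 0]
    - [1, 7, 40, 0, 0, 0, 0]
    - [1, 7, 40, 0, 0, 0, 0]
    - [1, 7, 40, 0, 0, 0, 0]
    - [1, 7, 40, 0, 0, 0, 0]
    - [1, 6, 24, 0, 0, 0, 0]
    - [1, 0, 0, 0, 0, 0, 0]
    - [1, 0, 0, 0, 0, 0, 0]

```text
time_s: 13.75
eef_pos: [508.3, 44.9, 179.1]
tcp_rot: [-0.707, 0.707, -0.001, 0.0]
force: [0.3, 0.7, -1.4]
grip_width: 0.649
```

```bash
python3 - <<'E'
from h import *
im,K,R,C=cam("wrist"); save("w5",im); o=bot.get_obs(); print(o["qpos"].round(3),o["eef_pos"],o["force"])
e=o["eef_pos"]; print(C,proj([511.4,119.5,84],K,R,C),"cap",proj(e+[0,0,47.5],K,R,C))
hsv=cv2.cvtColor(im,cv2.COLOR_RGB2HSV)
bl=(hsv[...,0]>105)&(hsv[...,0]<125)&(hsv[...,1]>150)&(hsv[...,2]>60)
n,l,s,c=cv2.connectedComponentsWithStats(bl.astype(np.uint8)); i=1+np.argmax(s[1:,4]); print(s[i],c[i])
cnt=max(cv2.findContours((l==i).astype(np.uint8),0,1)[0],key=cv2.contourArea); el=cv2.fitEllipse(cv2.convexHull(cnt)); print(el,ray(*el[0],K,R,C,46))
E
```

```text
[ 0.088  0.27  -0.287  1.015 -0.     1.662] [508.37304418  44.6605717  179.17702303] [ 0.54690673 -0.15657943 -2.62543381]
[507.77447495 118.12683569 314.08495016] [330.94828237 125.94743577] cap [327.35190133 391.07606933]
[ 286   82   88   92 3762] [328.83838384 127.55475811]
((329.62091064453125, 127.54300689697266), (87.7172622680664, 91.49224853515625), 0.4273226857185364) [511.05538606 118.64024213  46.        ]
```

View pics/w5.png

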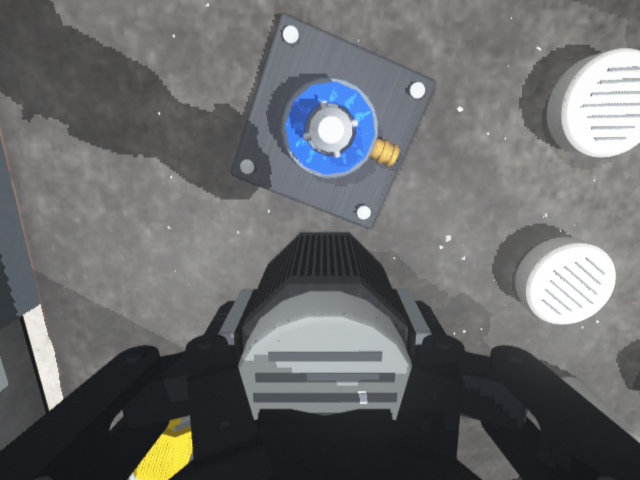

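```bash
python3 - <<'E'
from h import *
im,K,R,C=cam("wrist"); e=bot.get_obs()["eef_pos"]
save("c6",im[75:180,275:400],6)
for dy in(-2,0,2): print(dy,proj(e+[0,dy+27,47.5],K,R,C),proj(e+[-27,dy,47.5],K,R,C),proj(e+[27,dy,47.5],K,R,C), proj(e+[0,dy+28,29.5],K,R,C),proj(e+[0,dy+28,-30.5],K,R,C))
E
```

```text
-2 [327.39389783 314.017988  ] [235.50271333 396.3807205 ] [419.34076537 396.20655961] [327.02676258 283.31341455] [326.33284467 231.59842868]
0 [327.39504153 307.39644286] [234.9967938  390.70981047] [419.849576   390.52946795] [327.02587196 277.5191954 ] [326.3299083  227.56977541]
2 [327.39619896 300.69544059] [234.48526084 384.97597876] [420.36403738 384.78932772] [327.02497225 271.66582425] [326.32695203 223.51381316]
```

View pics/c6.png

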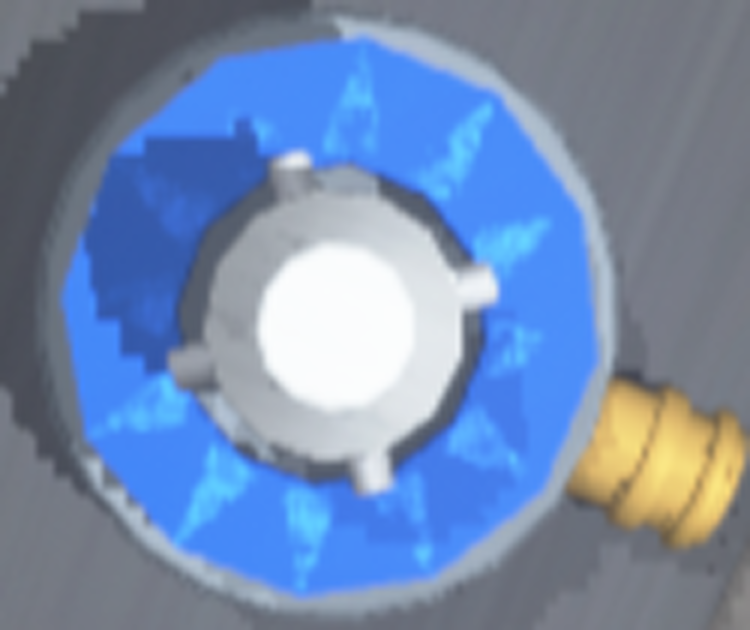

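```bash
python3 - <<'E'
from h import *
im=cv2.imread("pics/w5.png",0)
print(im[222:330:1,300:350].mean(1).astype(int).tolist())
for v in(345,370,390): print(v,im[v,228:256].tolist(),im[v,398:426].tolist())
w=cv2.imread("pics/w1.png",0); print(w[166:190:2,292:364:3])
E
```

```text
[125, 125, 124, 124, 123, 123, 122, 122, 121, 108, 79, 59, 54, 50, 45, 44, 44, 44, 44, 44, 43, 44, 44, 44, 43, 43, 43, 43, 43, 43, 43, 43, 43, 43, 43, 43, 43, 43, 43, 43, 42, 42, 42, 42, 42, 42, 42, 42, 42, 42, 42, 42, 43, 47, 52, 54, 54, 54, 54, 54, 55, 60, 67, 69, 70, 70, 70, 71, 78, 96, 114, 122, 129, 132, 132, 133, 133, 134, 134, 135, 135, 135, 136, 136, 137, 137, 138, 138, 139, 141, 143, 144, 147, 153, 166, 184, 195, 199, 199, 198, 196, 194, 193, 192, 191, 190, 190, 190]
345 [47, 51, 50, 51, 51, 50, 46, 37, 36, 36, 37, 33, 30, 30, 35, 54, 63, 96, 128, 134, 137, 140, 145, 152, 158, 171, 185, 193] [127, 122, 116, 114, 112, 109, 94, 65, 57, 41, 38, 37, 42, 48, 50, 50, 51, 59, 64, 56, 55, 54, 53, 47, 42, 41, 41, 41]
370 [30, 32, 32, 32, 33, 33, 33, 33, 35, 34, 48, 104, 137, 140, 141, 141, 141, 141, 141, 141, 141, 141, 142, 142, 141, 142, 141, 142] [186, 187, 186, 186, 186, 185, 185, 184, 179, 146, 139, 136, 105, 53, 41, 42, 40, 40, 39, 39, 40, 39, 39, 38, 37, 37, 37, 36]
390 [33, 32, 33, 33, 33, 33, 33, 34, 33, 33, 33, 33, 33, 33, 33, 35, 48, 105, 137, 141, 141, 141, 141, 141, 141, 
[... 647 characters left out ...]
82  82  81  77  72  71  85  90  91  83  84  83  84  97  89  83  79
   85  90  98 103 103 112]
 [ 79  81  81  82  82  79  82 115 117 119 115 118 116 116 115 115 117 104
  107 103 105 105 105 104]
 [ 78  76  81  81  82  79  82 116 117 119 116 119 118 117 116 117 118 105
  107 103 105 105 104 105]
 [ 59  67  80  77  76  80  77 117 117 120 117 118 118 117 115 116 119 105
  106 103 106  99  94  95]
 [ 56  49  73  55  65  72  67 101 103 105 107 114 115 116 112 107 110  96
   99  85  94  82  77  87]
 [ 52  59  72  54  73  64  61  72  72  63  70  81 109 109  82  75  72  68
   79  75  85  80  71  87]
 [ 51  56  72  61  72  61  61  72  70  62  81  81  95 110  79  71  74  72
   76  74  83  71  73  85]]
```

jog_arm:
  steps:
    - [1, 1, 20, 0, 0, 0, 0]
    - [1, 1, 30, 0, 0, 0, 0]
    - [1, 1, 20, -10, 0, 0, 0]
    - [1, 0.5, 5.7, -20, 0, 0, 0]
    - [1, 0, 0, -20, 0, 0, 0]
    - [1, 0, 0, 0, 0, 0, 0]
    - [1, 0, 0, 0, 0, 0, 0]

```text
time_s: 14.72
eef_pos: [512.5, 120.9, 129.5]
tcp_rot: [-0.707, 0.707, -0.001, 0.001]
force: [-0.7, -0.2, -1.0]
grip_width: 0.645
```

```bash
python3 - <<'E'
from h import *
print(np.mean([bot.get_obs()["eef_pos"] for _ in range(3)],0), bot.get_obs()["qpos"])
im,K,R,C=cam("scene"); e=bot.get_obs()["eef_pos"]
p=proj([511,119,90],K,R,C).astype(int); save("s7",im[p[1]-70:p[1]+60,p[0]-80:p[0]+80],5)
E
```

```text
[512.52104785 120.89584757 129.53435275] [ 2.31745794e-01  3.34092860e-01 -3.33223774e-01  9.03401446e-01
 -1.61225561e-04  1.80510368e+00]
```

View pics/s7.png

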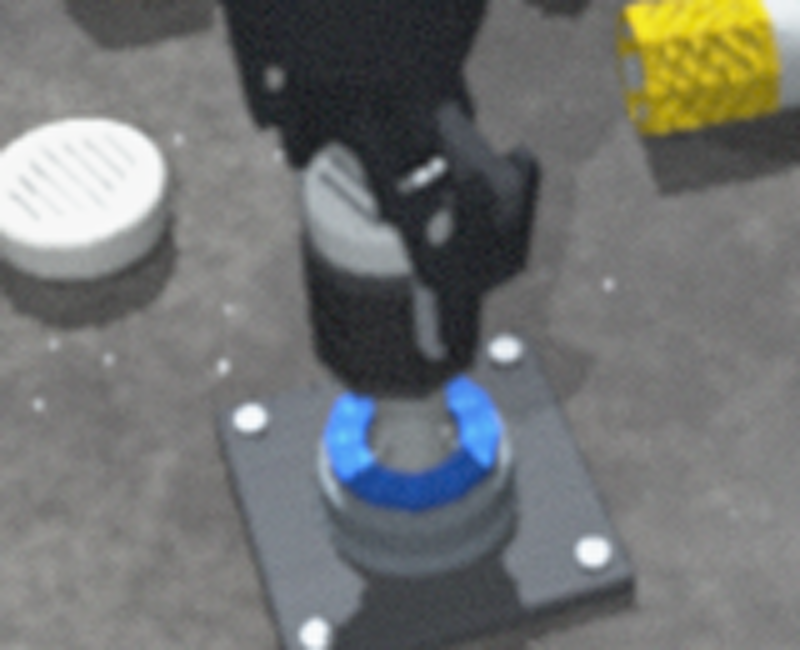

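Upright, over the spigot tip: collar bottom is around crop px (398,375) and the seal ring centre around (412,435). Next I lower it gently.

jog_arm:
  steps:
    - [1, 0, 0, -10, 0, 0, 0]
    - [1, 0, 0, -10, 0, 0, 0]
    - [1, 0, 0, -5, 0, 0, 0]
    - [1, 0, 0, 0, 0, 0, 0]

```text
time_s: 15.28
eef_pos: [511.8, 121.1, 103.6]
tcp_rot: [-0.707, 0.707, -0.001, 0.0]
force: [0.3, -0.1, -1.1]
grip_width: 0.642
```

```bash
python3 - <<'E'
from h import *
o=bot.get_obs(); print(o["eef_pos"],o["force"],o["ft_torque"])
im,K,R,C=cam("scene"); p=[proj([511,119,z],K,R,C) for z in(46,99)]; print((np.array(p)-(proj([511,119,90],K,R,C).astype(int)-[80,70]))*5)
E
```

```text
[511.80013688 121.05244316 103.60275441] [ 0.2647856  -0.09212902 -1.08891133] [-0.0176668   0.00144471 -0.02437203]
[[410.33319661 433.06091485]
 [401.62570706 338.04176061]]
```

jog_arm:
  steps:
    - [1, 0, 0, -5, 0, 0, 0]
    - [1, 0, 0, -5, 0, 0, 0]
    - [1, 0, 0, 0, 0, 0, 0]
    - [1, 0, 0, -2.5, 0, 0, 0]
    - [1, 0, 0, -2, 0, 0, 0]
    - [1, 0, 0, 0, 0, 0, 0]

```text
time_s: 16.08
eef_pos: [512.5, 121.2, 90.0]
tcp_rot: [-0.707, 0.707, -0.001, 0.001]
force: [-0.6, -1.1, 0.2]
grip_width: 0.645
```

jog_arm:
  steps:
    - [1, 0, 0, -1.5, 0, 0, 0]
    - [1, 0, 0, 0, 0, 0, 0]

```text
time_s: 16.32
eef_pos: [512.7, 121.1, 89.3]
tcp_rot: [-0.707, 0.707, -0.0, 0.001]
force: [-1.0, -0.9, 6.5]
grip_width: 0.647
```

jog_arm:
  steps:
    - [1, 0, 0, 0, 0, 0, 0.06]
    - [1, 0, 0, 0, 0, 0, 0.06]
    - [1, 0, 0, 0, 0, 0, 0.06]
    - [1, 0, 0, 0, 0, 0, 0.05]
    - [1, 0, 0, 0, 0, 0, 0.04]
    - [1, 0, 0, -1.5, 0, 0, 0]
    - [1, 0, 0, -1.5, 0, 0, 0]
    - [1, 0, 0, 0, 0, 0, 0]

```text
time_s: 17.32
eef_pos: [512.1, 121.2, 85.0]
tcp_rot: [-0.701, 0.701, 0.094, -0.095]
force: [0.1, -0.1, -2.2]
grip_width: 0.65
```

Force dropped to zero below the pin height, so the keyways have engaged.

jog_arm:
  steps:
    - [1, 0, 0, -4, 0, 0, 0]
    - [1, 0, 0, -4, 0, 0, 0]
    - [1, 0, 0, 0, 0, 0, 0]
    - [1, 0, 0, -2, 0, 0, 0]
    - [1, 0, 0, 0, 0, 0, 0]
  squeeze: 90

```text
time_s: 17.95
eef_pos: [512.4, 121.2, 75.5]
tcp_rot: [0.701, -0.701, -0.095, 0.094]
force: [-1.2, -0.2, 1.6]
grip_width: 0.643
```

jog_arm:
  steps:
    - [1, 0, 0, -2, 0, 0, 0]
    - [1, 0, 0, -2, 0, 0, 0]
    - [1, 0, 0, 0, 0, 0, 0]

```text
time_s: 18.32
eef_pos: [512.4, 121.2, 71.6]
tcp_rot: [0.701, -0.701, -0.095, 0.094]
force: [-1.9, -1.0, 5.7]
grip_width: 0.643
```

jog_arm:
  steps:
    - [1, 0, 0, -2, 0, 0, 0]
    - [1, 0, 0, -1, 0, 0, 0]
    - [1, 0, 0, 0, 0, 0, 0]

```text
time_s: 18.7
eef_pos: [512.4, 121.2, 70.5]
tcp_rot: [0.701, -0.701, -0.095, 0.094]
force: [-6.2, -1.2, 19.1]
grip_width: 0.64
```

jog_arm:
  steps:
    - [1, 0, 0, -1.5, 0, 0, 0]
    - [1, 0, 0, 0, 0, 0, 0]

```text
time_s: 18.95
eef_pos: [512.4, 121.2, 70.4]
tcp_rot: [0.701, -0.701, -0.095, 0.094]
force: [-9.7, -1.2, 30.2]
grip_width: 0.644
```

jog_arm:
  steps:
    - [1, 0, 0, 0.7, 0, 0, 0]
    - [1, 0, 0, 0, 0, 0, 0]
    - [1, 0, 0, 0, 0, 0, 0]
    - [1, 0, 0, 0, 0, 0, 0]

```text
time_s: 19.45
eef_pos: [512.4, 121.2, 70.5]
tcp_rot: [0.701, -0.701, -0.095, 0.094]
force: [-7.8, -1.7, 24.6]
grip_width: 0.646
```

```bash
python3 - <<'E'
from h import *
im,K,R,C=cam("scene"); p=proj([511,119,80],K,R,C).astype(int); c=im[p[1]-70:p[1]+60,p[0]-80:p[0]+80]; save("s8",c,5)
E
```

```text
(no output)
```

View pics/s8.png

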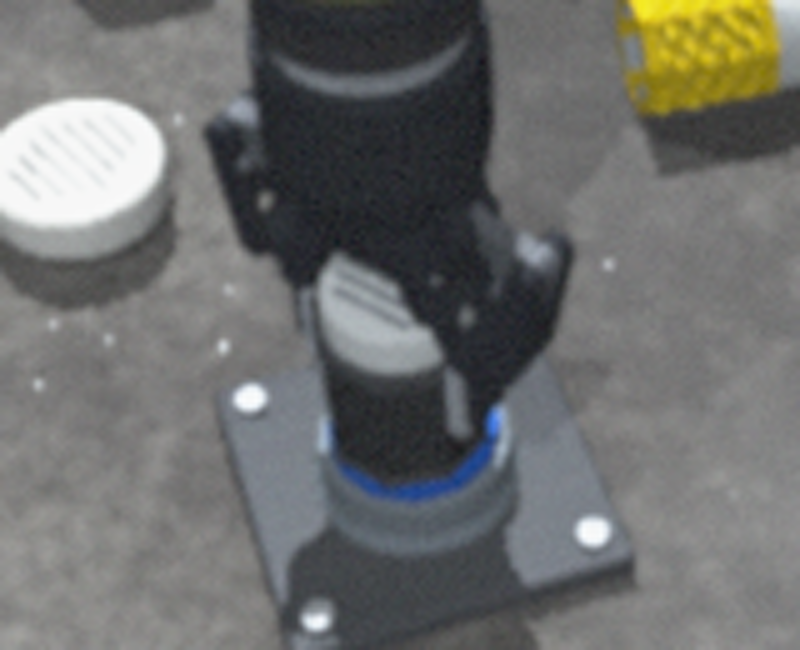

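The cartridge is upright, cap up, and sits on the blue ring at the housing (crop px (410,490)). It is bottomed against a firm stop at about 25 N, so I'm handing it in.

```bash
python3 -c "
from cell import bot
print(bot.job_done()); o=bot.get_obs(); print(o['time_s'],o['eef_pos'],o['force'],o['grip_width'])"
```

```text
the job is handed in; nothing more can be done
None
the job is handed in; nothing more can be done
```

I handed the job in at about 19.5 s of the 67 s allowed. The cartridge was upright, cap up, and held on the spigot with the seal pressed in.

**What I did:**
- I picked the black cartridge off its side with a tilted grip, turned it upright, and set it on the table.
- I took hold of the collar again from above and lowered it over the spigot until it rested on the pins.
- A turn of about 15.5° made the keyways drop over the pins, and I then pushed it down to the stop.

**Last checks:**
- **Pins:** at the pins the tool stood at 89–90 mm with about 6.5 N. After the turn it went down freely, with no contact force.
- **Seal:** resistance began near 75.5 mm, and a firm stop came at 70.4 mm, about 5 to 6 mm lower. A deeper command raised the force to 30 N without further movement, so I eased off to about 25 N.
- **Grip:** the fingers were still closed on the collar, at an opening of about 55 mm.
- **Last picture:** it shows the cartridge upright on the blue ring.
- **Other items:** I kept clear of both filters and the bottle, but did not measure their positions again afterwards.

**Disagreement:** the wrist camera put the cartridge about 2 mm off the tool centre in y, while the earlier view of it standing on the table put it about 1 mm the other way. It caused no problem when the cartridge went onto the spigot. The script printed no state after the hand-in, so the last readings are from just before it.

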